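# Log the shaker guard open and ease its sagging bolt out of the bent keeper

## Robot

A 7-joint arm with a two-finger parallel gripper is mounted at the origin on the work surface. World frame = base frame: x ahead of the robot, y to its left, z up, the work surface at z = 0. Lengths are in mm, angles in rad, forces in N, time in s.
With the tool pointing down it reaches from about 400 to 875 mm from the base axis. Payload 19.3 kg.
Tool frame: the origin (TCP) lies midway between the tips of the shut fingers; the grasp point (between the pads) lies 19 mm behind it (bot.grip_depth is the distance from the TCP to the grasp point, in mm); z points along the fingers, y is the line along which they close (so a half turn about z gives the same grasp; the last joint's range is limited). The gripper opens to 85 mm and grips with 20 to 120 N. Pads are 22 mm wide; open, the fingers measure 114 mm over their backs; the gripper's body (76 mm by 85 mm) begins 54 mm behind the grasp point. The pads swing forward as they close: fully open they stand 13 mm farther back than shut.
Start: joints at [-1.192, 0.521, -0.036, 1.599, 0.021, 1.021, -0.113], TCP at [271.194, 563.088, 231.291] pointing down, gripper open.
Joint ranges: [-2.91, 2.91], [-0.3, 2.13], [-1.5, 1.42], [0.17, 2.43], [-1.26, 4.41], [0.16, 1.93], [-2.52, 2.52]. Speed limits (rad/s): [1.89, 1.89, 2.39, 2.39, 3.01, 3.01, 3.01].

## Interface

Orientations are given as [roll, pitch, yaw] about the fixed x, y, z axes, in that order (R = Rz(yaw) Ry(pitch) Rx(roll)).
In Python, from station import state, imaging, bot gives the robot as it stands.
- The arm moves only by the tool arm_command, never from a script. Its argument "series" is text: rows parted by semicolons, each of 5 numbers parted by spaces: the shift along the tool's x, y, z in mm, then the turn about the tool's z in degrees, then the gripper's target within -1 to 1 (shut at 1, half-way at 0, fully open at -1). In form: dx dy dz yaw fingers; .... A call has 1 to 20 rows; each row shifts and turns the commanded pose from where the row before left it, along the tool's axes as they then stand; what a row does not reach is not made up. A row lasts 1/8 s, in which the tool goes at most 62.5 mm and 10.7 degrees, less where a joint would pass 70% of its speed; a pose out of reach is approached as far as the arm can. A call with a gripper value outside its range is refused whole. The fingers move at their own pace and stop on an object; "newtons" is the grip in N (left out, the last holds). Time passes only in rows, so rows that do not move let the fingers close. It gives the time, the measured TCP pose, the force, the opening and the grip force at its end, in the units of the state.
- state(): the state, without advancing time (a new reading comes with each control period).
- imaging.capture(name): name is "side" or "top"; returns the picture (384x512x3 uint8, red, green, blue); there is no depth.
- imaging.camera_params(name): a dict with "fx", "fy", "cx", "cy" (pixels), "k1" (the pictures are not rectified: a ray, as slopes to the right and down, at radius r is drawn at 1 + k1 r^2 times it, then the intrinsics apply), "rvec" (rotation vector, rad) and "tvec" (3), from world to camera coordinates, as OpenCV has them. Camera axes: x right, y down, z forward; pixel columns grow to the right and rows downward; lengths in mm; the calibration is good to about 2 mm. A picture is of the moment at which its call begins. camera_params takes no time and is no camera call.
- bot.job_done(): hands the job in; it is judged then, once.
The state is a dict: "time_s": time; "qpos": joint angles; "qvel": joint speeds; "joint_torque": joint torques, N m; "position": TCP position; "tool_rot": TCP orientation; "ft_force": force on the tool from outside, world axes, zero at the start; "wrist_torque": the same for the moment, N m; "width": opening from 0.0 (shut) to 1.0 (fully open); "grip_force": force on a finger pad.
Only numpy, scipy, OpenCV 4.12 (cv2) and the standard library are available. Lean on these libraries where they do the work, as an engineer would, in place of code of your own. Each camera call takes 0.05 s, during which the arm holds its last target. There are 200 camera calls.

## Task

Open the shaker guard on the bench the logged way: pick up the barcode scanner, hold it steady for a second with its beam on the middle of the label on the guard's roof, about 70 mm away, and lay it back flat in the middle of its rubber mat. Then take the upright knob of the sagging barrel bolt on the gate, lift it so that the bolt's hooked nose clears the bent-up lip of the keeper while you draw it right out of the keeper, and with the same grip swing the sprung gate towards the robot until its free edge stands about 80 mm ajar. Finish holding it like that by the knob, without letting go, and do not push the other things on the bench about.

Things in the scene. Friction and masses are not known exactly. Their poses are not given: they have to be found in the camera images.
- cage: Shaker guard: fixed cream-framed clear box, 375 mm wide (y), 230 deep, roof top at 175. Origin on the bench midway between the front posts; x points into the box, y left along the gate, z up. The gate fills the front between hinge post (+y) and lower keeper post (-y). All bolt parts stand on top of the gate, above x = 0; beside them only the steel U of the keeper (y -185 to -149) rises, to 230.
- label (a point): Middle of the white barcode label, 36 x 62 mm, lying flat face up on the solid front strip of the guard's roof; in the cage frame at (50, 80, 176) mm.
- scanner: Hand scanner, 160 g, lying on its mat: grey handle 115 x 30 x 34 mm (x -80 to +35 mm of the origin) and a black head 50 mm long, 44 wide, 38 high (x +31 to +81). Origin under the body on its flat underside, x towards the head, z up. Grip the handle across its 30 mm width, at its middle or up to 15 mm ahead of the origin.
- scanner_head: Frame of the scanner's beam: origin at the window, fixed on the scanner at x +80, y 0, z +10 mm; its x axis is the beam, which leaves forwards and 60 degrees downwards when the scanner is held level. The beam reads at 40 to 110 mm from the window.
- mat: Fixed grey rubber mat of the scanner, 200 x 130 x 3 mm thick, lying to the left or right front of the guard; origin under its centre, x along its length. The scanner starts on it, roughly lengthwise.
- gate_hinge (a point): On the gate's upright hinge line, at the height of the gate's top (175 mm); cage frame (0, 140) mm. The gate turns about the vertical through it.
- gate_edge (a point): Top of the gate's free edge (its stile), 276 mm from the hinge line.
- gate (a joint): Gate angle, rad: 0 shut, grows as the free edge swings towards the robot (cage -x, clockwise from above). A closer spring pulls it shut with 0.4 N m at 0, plus 0.8 N m per rad; it will not stay open alone. 0.3 rad is about 80 mm at the free edge. While the nose is in the keeper it only rattles, by about 0.02 rad.
- knob (a point): Centre of the top of the bolt's knob, a steel post 18 mm in diameter that stands 58 mm above the rod's axis (top 48 mm clear of the barrel tube). At rest about 250 mm above the bench and 200 mm from the hinge line. Grip it from above, over its top 25 to 30 mm.
- barrel (a joint): Tilt of the barrel, rad: 0 fully sagged (outer end 0.08 below level), 0.08 level, 0.11 upper stop. Pivot screw on the gate 50 mm from the hinge line, 205 mm above the bench. It carries the bolt and drops back by weight. Lifted past about 0.05 the nose clears the lip; the knob, 150 mm from the pivot, rises 12 mm for 0.08 rad.
- bolt (a joint): How far the bolt is drawn, m: 0 shot home, 0.048 fully drawn (towards the hinge post, along the gate). Friction about 1.5 N. The nose passes over the lip between 0.008 and 0.022 and is out of the keeper beyond 0.025.
- nose (a point): Underside of the bolt's hooked nose at the rod's end: 12 x 10 mm, reaching 18 mm below the rod's axis, 257 mm from the barrel pivot along the rod while the bolt is shot home.
- keeper_lip (a point): Top of the keeper's bent-up lip, 4 mm thick, in the cage frame at (0, -152, 178.5) mm. The sagged nose hangs 12 mm below it, about 8 mm beyond it, so the bolt cannot be drawn until it is lifted. The two cheeks of the keeper stop the gate from opening while the nose is between them.
- beaker: Bystander: glass beaker, 70 mm across, 80 mm high, standing in front of the guard; origin under its centre.
- tip_box: Bystander: blue tip box 120 x 75 x 50 mm in a steel tray 200 x 130 x 28 mm; origin under its centre.
- amber_bottle: Bystander: amber bottle, 64 mm across, 130 mm high; origin under its centre.
- wash_bottle: Bystander: white bottle, 64 mm across, 160 mm high; origin under its centre.
Not all that is in view belongs to the job. Several things have the shape of the scanner; the one meant has the colours described above.

How it is judged:
By the outcome, as a careful person would: the job done as asked, in the order asked, and still so for the second after the job is handed in, while the arm keeps its last pose, push and grip.
It also fails if it takes over 72 s, if anything falls off the work surface, if the arm or the gripper's body presses on something with over 40 N, if the wrist force passes 120 N, or if a joint passes its speed limit or range.

## Working session

There is one attempt and no reset: what is moved stays moved. The work goes in short steps, Python scripts to look and compute and a tool call to move; the robot and the scene stay as the last step left them, time stands still between calls to the robot, and variables do not carry over. Pictures are saved under pics/ and viewed, at most 10 in all, crops included, and the job is handed in when it is done.

Besides the shell and the picture viewer there is one more tool, called after ">>>" as name(argument=value, ...) on one line, values as JSON. arm_command: Moves the arm, as the interface text tells. Its arguments: {"type":"object","properties":{"series":{"type":"string"},"newtons":{"type":"number"}},"required":["series"]}

```bash
ls; mkdir -p pics; cat > h.py <<'E'
import numpy as np, cv2
from station import state, imaging, bot
def cam(n):
    p=imaging.camera_params(n); K=np.array([[p['fx'],0,p['cx']],[0,p['fy'],p['cy']],[0,0,1.]])
    R=cv2.Rodrigues(np.array(p['rvec'],float))[0]; return K,np.array([p['k1'],0,0,0,0.]),R,np.array(p['tvec'],float).ravel(),np.array(p['rvec'],float)
def ray(n,uv):
    K,d,R,t,_=cam(n); q=cv2.undistortPoints(np.array(uv,float).reshape(-1,1,2),K,d).reshape(-1,2)
    D=np.c_[q,np.ones(len(q))]@R; return -R.T@t, D/np.linalg.norm(D,axis=1)[:,None]
def onz(n,uv,z):
    o,D=ray(n,uv); return o+D*((z-o[2])/D[:,2])[:,None]
def proj(n,P):
    K,d,R,t,rv=cam(n); return cv2.projectPoints(np.array(P,float).reshape(-1,1,3),rv,t,K,d)[0].reshape(-1,2)
def tri(uvs,uvt):
    o1,d1=ray('side',uvs);o2,d2=ray('top',uvt);out=[]
    for a,b in zip(d1,d2):
        s=np.linalg.lstsq(np.c_[a,-b],o2-o1,rcond=None)[0]; p=o1+a*s[0];q=o2+b*s[1]; out.append(np.r_[(p+q)/2,np.linalg.norm(p-q)])
    return np.array(out)
def snap(n,f):
    im=cv2.cvtColor(imaging.capture(n),cv2.COLOR_RGB2BGR); cv2.imwrite('pics/'+f,im); return im
E
python3 - <<'E'
from h import *
np.set_printoptions(precision=2,suppress=True)
a=snap('side','s0.png');b=snap('top','t0.png')
for n in('side','top'):
    print(n,cam(n)[0][0,0],-cam(n)[2].T@cam(n)[3],cam(n)[2][2])
cv2.imwrite('pics/t0b.png',cv2.resize(b,(800,600)));cv2.imwrite('pics/s0b.png',cv2.resize(a,(800,600)))
print(state())
E
```

```text
pics
side 436.6589549472991 [-422.85 -924.21  915.44] [ 0.61  0.6  -0.52]
top 442.0967152025703 [ 359.72  -26.29 1571.67] [ 0.08 -0.01 -1.  ]
{'time_s': 0.1, 'qpos': array([-1.19,  0.52, -0.04,  1.6 ,  0.02,  1.02, -0.11]), 'qvel': array([-0., -0.,  0., -0.,  0., -0.,  0.]), 'joint_torque': array([  0.  , -92.85,   1.98, -37.05,   0.02,   0.01,  -0.  ]), 'position': array([271.04, 562.85, 230.79]), 'tool_rot': array([-3.14,  0.  ,  2.69]), 'ft_force': array([ 0.49,  0.34, -0.37]), 'wrist_torque': array([ 0.04,  0.03, -0.05]), 'grip_force': 0.0, 'width': 0.9999233074766305}
```

View pics/s0b.png

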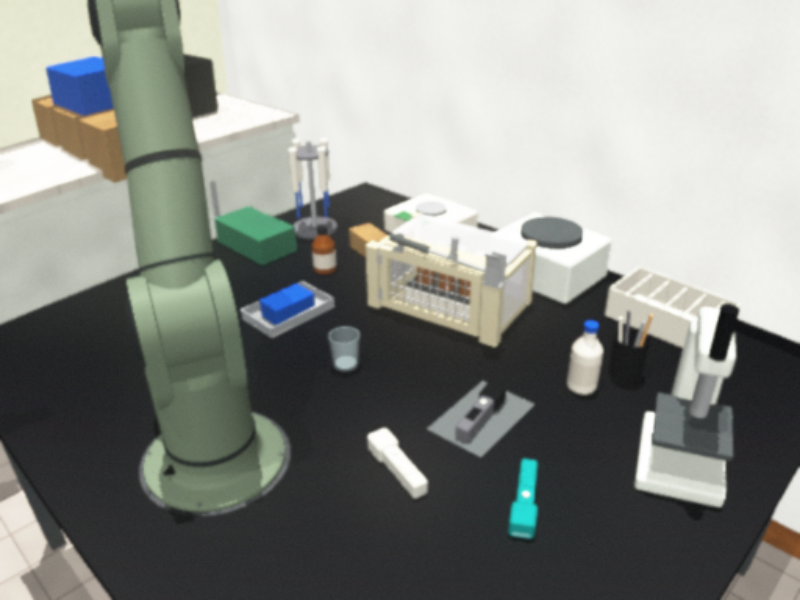

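View pics/t0b.png

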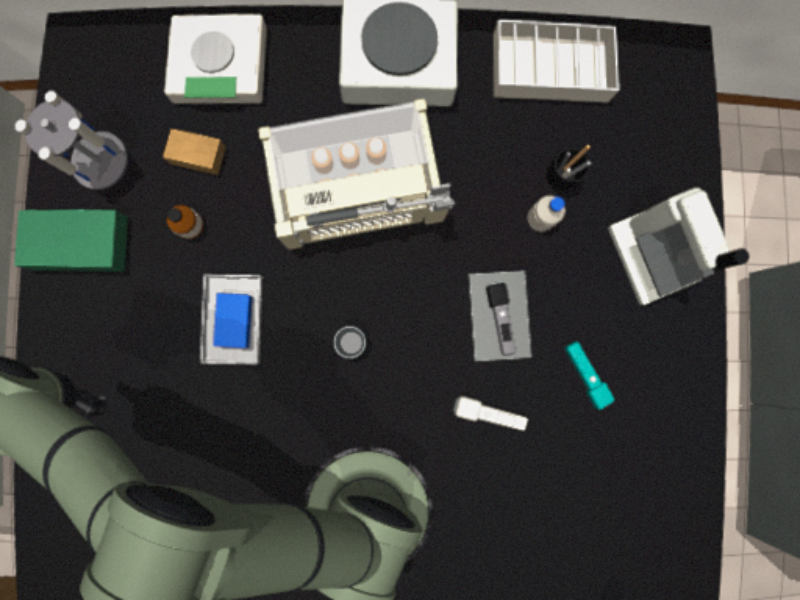

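The side view shows the scanner on its mat at about (480,415) and the guard at about (450,280) with the knob at (455,248), both in the 800x600 scale. In the top view the scanner is at (502,318) with its head up-image, the label at (318,198) and the knob at about (391,203).

```bash
python3 - <<'E'
from h import *
a=cv2.imread('pics/s0.png');b=cv2.imread('pics/t0.png')
def cr(im,x,y,w,h,s): return cv2.resize(im[y:y+h,x:x+w],None,fx=s,fy=s,interpolation=cv2.INTER_CUBIC)
cv2.imwrite('pics/ct.png',cr(b,160,60,135,100,5.9))
cv2.imwrite('pics/cs.png',cr(a,228,135,125,90,6.4))
x,y,w,h=290,165,60,75
m=cv2.resize(b[y:y+h,x:x+w],None,fx=6,fy=6,interpolation=cv2.INTER_CUBIC)
x,y,w,h=268,238,80,60
n=cv2.resize(a[y:y+h,x:x+w],None,fx=5.4,fy=5.4,interpolation=cv2.INTER_CUBIC)
c=np.zeros((450,800,3),np.uint8);c[:m.shape[0],:360]=m;c[:n.shape[0],364:364+n.shape[1]]=n
cv2.imwrite('pics/cm.png',c)
E
```

```text
(no output)
```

View pics/ct.png

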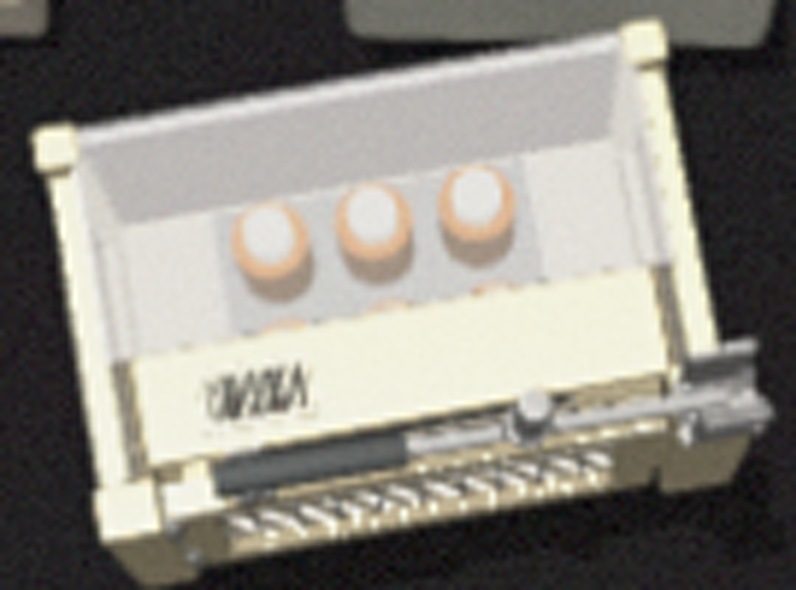

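View pics/cs.png

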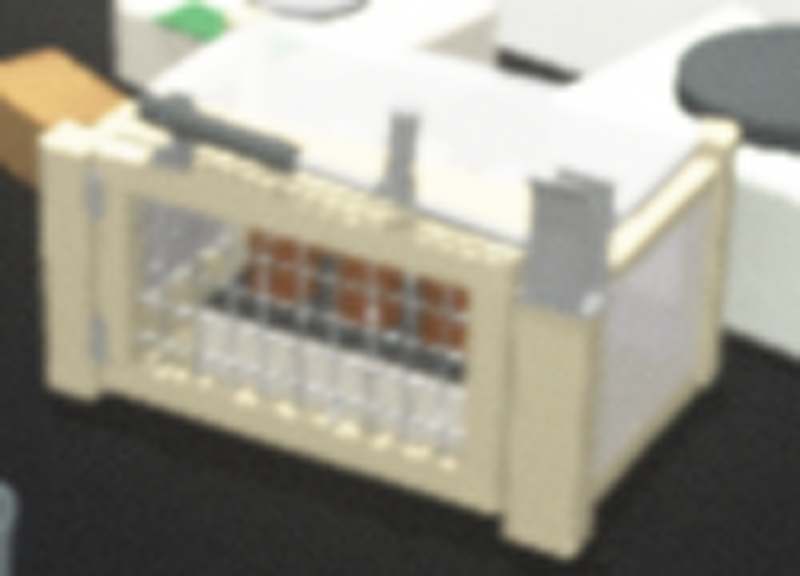

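View pics/cm.png

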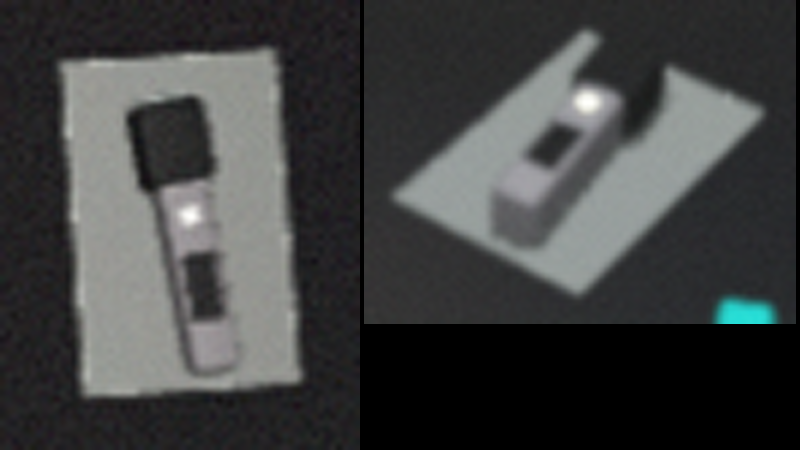

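The crops give these pixel positions.

- **Top crop:** label centre (258,392), knob top (534,402), post outer corners (33,128), (665,22) and (97,512).
- **Side crop:** knob top (404,115).
- **Mat crop:** mat corners (60,63), (275,50), (300,380) and (83,396), with the scanner's head up-image.

```bash
cat >> h.py <<'E'
def uc(p,o,s): return (np.array(p,float)+.5)/s-.5+np.array(o)
np.set_printoptions(precision=2,suppress=True)
E
python3 - <<'E'
from h import *
ct=lambda *p:uc(p,(160,60),5.9); cs=lambda *p:uc(p,(228,135),6.4); cm=lambda *p:uc(p,(290,165),6); cn=lambda *p:uc(np.array(p)-[364,0],(268,238),5.4)
M=onz('top',cm((60,63),(275,50),(300,380),(83,396)),3); print('mat',M[:,:2],M.mean(0)); Ms=onz('side',cn((587,30),(765,112),(578,296),(392,196)),3);print('mat side',Ms[:,:2],Ms.mean(0))
print('head top',onz('top',cm((132,103),(204,97),(214,180),(150,188)),41)[:,:2])
print('handle rear',onz('top',cm((192,375),(238,369)),37)[:,:2],'front',onz('top',cm((160,190),(215,182)),37)[:,:2])
print('rear side',onz('side',cn((496,180),(540,205)),37)[:,:2])
L=onz('top',ct((258,392)),176)[0]; C=onz('top',ct((33,130),(663,22),(97,490)),175); print('label',L,'corners',C)
K=tri(cs((404,117)),ct((534,402)))[0]; print('knob',K, onz('top',ct((534,402)),250))
print('side corners', onz('side',cs((737,125),(42,135)),175), 'base', onz('side',cs((45,390),(575,558),(503,540)),0))
E
```

```text
mat [[ 542.08 -221.42]
 [ 552.56 -351.43]
 [ 355.09 -367.15]
 [ 344.04 -236.91]] [ 448.44 -294.23    3.  ]
mat side [[ 540.69 -223.06]
 [ 550.14 -352.61]
 [ 350.07 -368.19]
 [ 341.28 -238.34]] [ 445.54 -295.55    3.  ]
head top [[ 515.04 -259.08]
 [ 519.38 -301.48]
 [ 470.89 -307.54]
 [ 465.58 -269.91]]
handle rear [[ 357.35 -296.02]
 [ 361.17 -323.07]] front [[ 464.79 -276.44]
 [ 470.02 -308.87]]
rear side [[ 362.38 -297.37]
 [ 363.01 -328.64]]
label [675.17 111.   176.  ] corners [[ 823.    241.46  175.  ]
 [ 891.39 -107.9   175.  ]
 [ 619.81  197.4   175.  ]]
knob [656.25 -37.58 241.13   3.82] [[655.64 -38.86 250.  ]]
side corners [[ 889.44 -103.7   175.  ]
 [ 594.23  193.93  175.  ]] base [[ 586.08  192.38    0.  ]
 [ 665.73 -164.14    0.  ]
 [ 651.9  -122.49    0.  ]]
```

>>> arm_command(series="0 0 0 10 -1;0 0 0 10 -1;0 0 0 10 -1;0 0 0 10 -1;0 0 0 10 -1;0 0 0 10 -1;0 0 0 10 -1;0 0 0 10 -1;-31 27.5 0 0 -1;-31 27.5 0 0 -1;-31 27.5 0 0 -1;-31 27.5 0 0 -1;-31 27.5 0 0 -1;-31 27.5 0 0 -1;-31 27.5 0 0 -1;-31 27.5 0 0 -1;-31 27.5 0 0 -1;-31 27.5 0 0 -1;-31 27.5 0 0 -1", newtons=60)

```text
time_s: 2.48
position: [470.3, 151.7, 231.2]
tool_rot: [-3.141, 0.0, 1.297]
ft_force: [0.0, 0.2, 0.2]
width: 0.997
grip_force: 0.0
```

>>> arm_command(series="-43.5 9.5 0 0 -1;-43.5 9.5 0 0 -1;-43.5 9.5 0 0 -1;-43.5 9.5 0 0 -1;-43.5 9.5 0 0 -1;-43.5 9.5 0 0 -1;-43.5 9.5 0 0 -1;-43.5 9.5 0 0 -1;-43.5 9.5 0 0 -1;-43.5 9.5 0 0 -1;0 0 10 10.6 -1;0 0 20 10.6 -1;0 0 20 10.6 -1;0 0 20 10.6 -1;0 0 20 10.6 -1;0 0 20 10.6 -1;0 0 0 0 -1")

```text
time_s: 4.6
position: [442.9, -291.1, 120.2]
tool_rot: [-3.141, 0.003, 0.188]
ft_force: [-0.4, -0.1, 0.2]
width: 0.995
grip_force: 0.0
```

```bash
cat >> h.py <<'E'
def go(x,y,z,yaw):
    "remaining tool-frame move: turn first, then shift"
    s=state(); p=s['position']; w=s['tool_rot'][2]; t=-np.degrees((yaw-w+np.pi)%(2*np.pi)-np.pi); d=np.array([x,y,z])-p
    c,n=np.cos(yaw),np.sin(yaw); c0,n0=np.cos(w),np.sin(w)
    print('at',p,s['tool_rot'],'shift before turn',c0*d[0]+n0*d[1],n0*d[0]-c0*d[1],-d[2],'| turn',t,'| shift after turn',c*d[0]+n*d[1],n*d[0]-c*d[1]); print('q',s['qpos'],'t',s['time_s'],'f',s['ft_force'],'w',s['width'])
E
python3 -c "
from h import *
go(443,-294,12,.185)"
```

```text
at [ 442.94 -291.13  120.17] [-3.14  0.    0.19] shift before turn -0.4757593303236053 2.8333005931636834 108.17279415741072 | turn 0.14685081425472332 | shift after turn -0.4684959405772158 2.834510671222516
q [-0.03  0.65  0.71  1.97 -0.62  0.75 -0.33] t 4.6 f [-0.44 -0.06  0.21] w 0.9953653857810496
```

>>> arm_command(series="0 2.8 25 0 -1;0 0 25 0 -1;0 0 25 0 -1;0 0 20 0 -1;0 0 15 0 -1;0 0 0 0 1;0 0 0 0 1;0 0 0 0 1;0 0 0 0 1;0 0 0 0 1;0 0 0 0 1;0 0 0 0 1", newtons=60)

```text
time_s: 6.1
position: [444.6, -294.5, 12.2]
tool_rot: [3.141, -0.001, 0.187]
ft_force: [-1.7, 0.7, 11.5]
width: 0.341
grip_force: 60.0
```

>>> arm_command(series="0 0 -5 0 1;0 0 -15 0 1;0 0 -30 0 1;0 0 -40 0 1;0 0 -40 0 1;0 0 -40 0 1;0 0 -40 0 1;0 0 -20 0 1;0 0 0 0 1")

```text
time_s: 7.22
position: [444.4, -294.5, 243.0]
tool_rot: [3.141, -0.002, 0.186]
ft_force: [-0.1, -0.1, -2.1]
width: 0.339
grip_force: 59.5
```

```bash
python3 - <<'E'
from h import *
c,s=np.cos(.21),np.sin(.21); W=lambda x,y:np.array([643+c*x-s*y,21.5+s*x+c*y])
print(W(50,80),'target window',W(15,80),'origin',W(-65,80)); t=W(-65+6.6,80)
go(t[0],t[1],236,.21)
E
```

```text
[675.22 110.17] target window [640.99 102.87] origin [562.75  86.19]
at [ 444.41 -294.47  243.03] [ 3.14 -0.    0.19] shift before turn 193.46914029394492 -352.27081248668037 7.031617621555938 | turn -1.3467415505514775 | shift after turn 201.69508718526743 -347.6264164033444
q [-0.15  0.5   0.88  1.86 -0.46  0.99 -0.46] t 7.225 f [-0.11 -0.05 -2.09] w 0.33850181761254394
```

>>> arm_command(series="0 -20 0 -1.3 1;0 -38 0 0 1;0 -38 0 0 1;0 -38 0 0 1;0 -38 0 0 1;0 -38 0 0 1;0 -38 0 0 1;0 -38 0 0 1;0 -38 0 0 1;0 -23.5 0 0 1;20 0 0 0 1;36 0 0 0 1;38 0 0 0 1;38 0 0 0 1;38 0 0 0 1;20 0 0 0 1;11.5 0 7 0 1;0 0 0 0 1;0 0 0 0 1")

```text
time_s: 9.6
position: [568.8, 87.3, 234.2]
tool_rot: [-3.141, 0.001, 0.209]
ft_force: [0.0, 0.2, -1.1]
width: 0.341
grip_force: 59.6
```

```bash
python3 - <<'E'
from h import *
c,s=np.cos(.21),np.sin(.21); W=lambda x,y:np.array([643+c*x-s*y,21.5+s*x+c*y])
t=W(-65+6.6,80); go(t[0],t[1],236,.21)
a=snap('side','s1.png');b=snap('top','t1.png')
def cr(im,o,w,h,k): x,y=o; return cv2.resize(im[y:y+h,x:x+w],None,fx=k,fy=k,interpolation=cv2.INTER_CUBIC)
o=np.array([int(v) for v in proj('top',[*W(0,70),200])[0]]); p=np.array([int(v) for v in proj('side',[*W(0,70),200])[0]])
o-=[33,40];p-=[33,40];print(o,p)
cv2.imwrite('pics/c1.png',np.hstack([cr(b,o,66,80,6),cr(a,p,66,80,6)]))
E
```

```text
at [568.76  87.28 234.21] [-3.14  0.    0.21] shift before turn 0.4926588827703914 -0.19009585219776207 -1.7946823768948263 | turn -0.0695739223500558 | shift after turn 0.4928893517547651 -0.18949747946115564
q [-0.82  0.58  0.86  1.76 -0.51  1.03 -1.14] t 9.6 f [ 0.04  0.21 -1.15] w 0.34121136263359036
[175  98] [226 114]
```

View pics/c1.png

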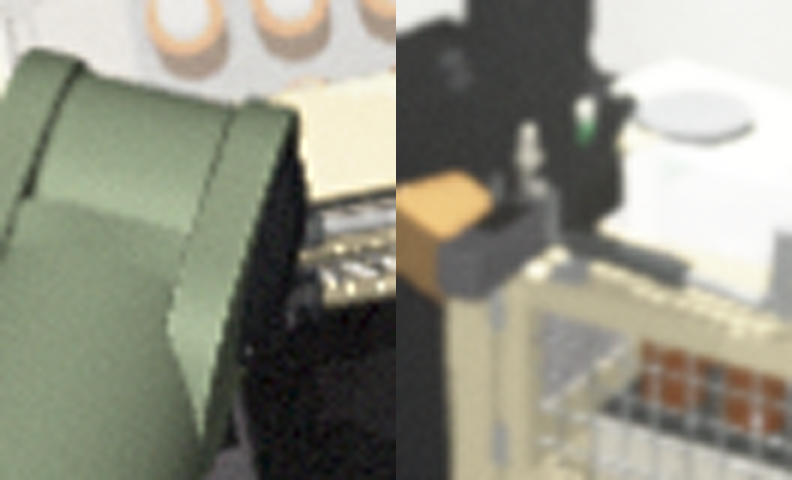

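Top view: the arm blocks the scanner. Side view: the handle is held roughly level, its rear end at crop pixel (456,270) in the right-hand half. I'll compare this with the projected rear corners.

```bash
python3 - <<'E'
from h import *
a=cv2.imread('pics/s1.png'); x,y=226,114
c,s=np.cos(.209),np.sin(.209)
o=np.array([568.8-6.6*c,87.3-6.6*s,225.0])
P=lambda q:[o+[c*u-s*v,s*u+c*v,w] for u,v,w in q]
q=[(-80,15,34),(-80,-15,34),(-80,-15,0),(-80,15,0),(35,-15,34),(35,-15,0),(81,-22,38),(81,-22,0),(31,-22,0)]
px=proj('side',P(q)); print((px-[x,y]+.5)*6-.5+[396,0])
im=cv2.resize(a[y:y+80,x:x+66],None,fx=9,fy=9,interpolation=cv2.INTER_CUBIC)[60:640]
im=cv2.convertScaleAbs(im,alpha=1.6,beta=15)
im0=im.copy()
for i,j in [(0,1),(1,2),(2,3),(3,0),(1,4),(2,5),(6,7),(7,8)]:
    cv2.line(im,*[tuple(int(v) for v in (px[k]-[x,y]+.5)*9-[0,60]) for k in (i,j)],(0,255,0),1)
cv2.imwrite('pics/c2.png',im)
E
```

```text
[[429.74 242.49]
 [473.11 254.27]
 [475.08 307.6 ]
 [432.17 295.44]
 [581.08 181.06]
 [581.8  232.31]
 [630.88 150.36]
 [631.08 206.9 ]
 [588.11 237.38]]
```

View pics/c2.png

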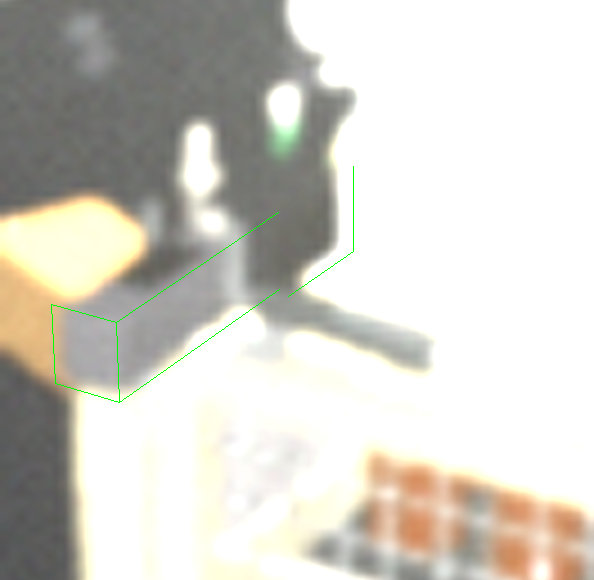

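The projected box and the held scanner agree to about a pixel (rear end at (85,345)). It is level, with no slip. I'll hold it there.

>>> arm_command(series="0 0 0 0 1;0 0 0 0 1;0 0 0 0 1;0 0 0 0 1;0 0 0 0 1;0 0 0 0 1;0 0 0 0 1;0 0 0 0 1;0 0 0 0 1;0 0 0 0 1;0 0 0 0 1;0 0 0 0 1")

```text
time_s: 11.2
position: [569.5, 87.6, 234.3]
tool_rot: [3.142, 0.0, 0.209]
ft_force: [-0.2, 0.6, -1.4]
width: 0.339
grip_force: 59.6
```

>>> arm_command(series="-10 0 -8 0 1;-30 0 0 0 1;-38 0 0 0 1;-38 0 0 0 1;-38 0 0 0 1;-30 0 0 0 1;-17.5 0 0 0 1;0 20 0 0 1;0 38 0 0 1;0 38 0 0 1;0 38 0 0 1;0 38 0 0 1;0 38 0 0 1;0 38 0 0 1;0 38 0 0 1;0 38 0 0 1;0 23.5 0 7.5 1;0 0 0 0 1")

```text
time_s: 13.45
position: [443.8, -295.7, 242.6]
tool_rot: [3.141, 0.0, 0.075]
ft_force: [0.0, 0.7, -1.6]
width: 0.34
grip_force: 59.7
```

```bash
python3 -c "
from h import *
go(454.1,-294.3,13,.078)"
```

```text
at [ 443.82 -295.7   242.59] [3.14 0.   0.07] shift before turn 10.35792576689859 -0.6279864671857865 229.59340731568818 | turn -0.18893160712230284 | shift after turn 10.35994022238237 -0.593828076310118
q [-0.17  0.52  0.93  1.86 -0.49  1.01 -0.53] t 13.45 f [ 0.01  0.7  -1.6 ] w 0.34008257052034696
```

>>> arm_command(series="5.2 0 40 0 1;5.2 -0.6 40 0 1;0 0 40 0 1;0 0 40 0 1;0 0 30 0 1;0 0 20 0 1;0 0 8 0 1;0 0 5 0 1;0 0 4 0 1;0 0 2 0 1;0 0 0 0 1;0 0 0 0 1")

```text
time_s: 14.95
position: [455.0, -292.9, 13.5]
tool_rot: [3.141, -0.0, 0.078]
ft_force: [0.1, 0.2, -2.0]
width: 0.34
grip_force: 59.8
```

>>> arm_command(series="0 0.8 1 0 1;0 0 1 0 1;0 0 0 0 1")

```text
time_s: 15.32
position: [455.1, -293.8, 12.2]
tool_rot: [-3.141, -0.001, 0.078]
ft_force: [-5.3, 4.3, 21.7]
width: 0.34
grip_force: 62.6
```

>>> arm_command(series="0 0 -0.6 0 1;0 0 0 0 0.2;0 0 0 0 -0.4;0 0 0 0 -1;0 0 0 0 -1;0 0 0 0 -1;0 0 -15 0 -1;0 0 -30 0 -1;0 0 -40 0 -1;0 0 -40 0 -1;0 0 -40 0 -1;0 0 -40 0 -1;0 0 -40 0 -1;0 0 -40 0 -1;0 0 0 0 -1")

```text
time_s: 17.2
position: [455.2, -294.3, 300.0]
tool_rot: [3.14, -0.004, 0.078]
ft_force: [0.5, 0.1, 0.1]
width: 1.002
grip_force: 0.0
```

>>> arm_command(series="0 0 0 -9.8 -1;0 0 0 -9.8 -1;0 0 0 -9.8 -1;0 0 0 -9.8 -1;0 0 0 -9.8 -1;0 0 0 -9.8 -1;0 0 0 -9.8 -1;0 0 0 -9.8 -1;0 0 0 -9.8 -1;0 0 0 -9.3 -1;30 25 0 0 -1;30 25 0 0 -1;30 25 0 0 -1;30 25 0 0 -1;30 25 0 0 -1;30 25 0 0 -1;29 25 0 0 -1;0 0 0 0 -1")

```text
time_s: 19.45
position: [583.1, -50.1, 296.2]
tool_rot: [-3.14, -0.001, 1.784]
ft_force: [-0.7, -1.8, -0.6]
width: 0.995
grip_force: 0.0
```

```bash
python3 - <<'E'
from h import *
go(655.9,-38.2,225,1.78)
a=snap('side','s2.png');b=snap('top','t2.png')
def cr(im,o,w,h,k): x,y=o; return cv2.resize(im[y:y+h,x:x+w],None,fx=k,fy=k,interpolation=cv2.INTER_CUBIC)
m=cr(b,(285,160),66,80,5); n=cr(a,(285-57+20,120),95,80,5)
cv2.imwrite('pics/c3.png',np.hstack([m,n]))
E
```

```text
at [583.13 -50.05 296.24] [-3.14 -0.    1.78] shift before turn -3.7854981852732372 73.6286510273998 71.24426826066332 | turn 0.20974671279003895 | shift after turn -3.515935811312584 73.64201548026819
q [-0.34  0.43  0.46  1.65 -0.21  1.12  0.39] t 19.45 f [-0.67 -1.83 -0.58] w 0.9952148246931153
```

View pics/c3.png

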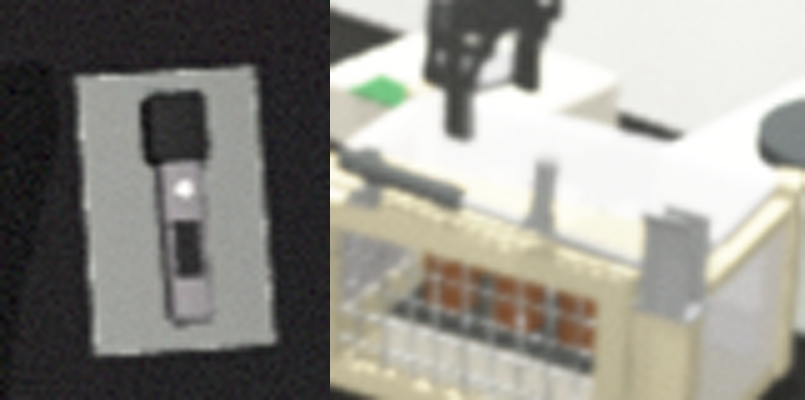

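The scanner lies centred on its mat and parallel to it (left crop, about (180,208)). The knob is still upright at (546,165) in the right crop. Going to the knob.

>>> arm_command(series="-1.5 25 0 0 -1;-1 30 0 0 -1;-1 18.6 0 0 -1;0 0 20 0 -1;0 0 20 0 -1;0 0 20 0 -1;0 0 12 0 -1;0 0 0 0 -1", newtons=40)

```text
time_s: 20.55
position: [655.0, -41.7, 224.5]
tool_rot: [-3.14, 0.0, 1.779]
ft_force: [-0.3, 1.7, 0.5]
width: 1.002
grip_force: 0.0
```

>>> arm_command(series="0 0 0 0 0.4;0 0 0 0 0.4;0 0 0 0 0.6;0 0 0 0 0.7;0 0 0 0 0.8;0 0 0 0 0.8;0 0 0 0 1;0 0 0 0 1", newtons=40)

```text
time_s: 21.55
position: [655.5, -41.1, 225.0]
tool_rot: [-3.142, 0.0, 1.78]
ft_force: [-0.7, -1.5, 2.2]
width: 0.192
grip_force: 39.0
```

```bash
python3 -c "
from h import *
go(655.9,-38.2,223,1.78)"
```

```text
at [655.5  -41.05 224.95] [-3.14  0.    1.78] shift before turn 2.70482339901778 0.986929336721058 1.95360396099818 | turn -0.004186809405048241 | shift after turn 2.7047512733075703 0.9871269852941114
q [-0.29  0.62  0.42  1.53 -0.27  1.05  0.41] t 21.55 f [-0.73 -1.54  2.15] w 0.19235086826842981
```

>>> arm_command(series="0.8 0 -2 0 1;0.8 0 -2 0 1;0.8 0 -2 0 1;0.8 0 -2 0 1;0.8 0 -2 0 1;0.6 0 -2 0 1;0 0 0 0 1;0 0 0 0 1", newtons=60)

```text
time_s: 22.55
position: [654.6, -36.3, 236.9]
tool_rot: [3.141, -0.0, 1.78]
ft_force: [-0.8, 0.2, -4.4]
width: 0.186
grip_force: 58.6
```

```bash
python3 - <<'E'
from h import *
go(655.9,-38.2,223,1.78)
a=snap('side','s3.png')
cv2.imwrite('pics/c4.png',cv2.resize(a[120:210,240:350],None,fx=6.4,fy=6.4,interpolation=cv2.INTER_CUBIC))
E
```

```text
at [654.58 -36.27 236.87] [ 3.14 -0.    1.78] shift before turn -2.158307191968823 0.893038807128494 13.873160500861786 | turn 0.002885837776049618 | shift after turn -2.158262209214367 0.8931475142544751
q [-0.3   0.6   0.42  1.52 -0.27  1.07  0.39] t 22.55 f [-0.85  0.24 -4.39] w 0.1856014631592492
```

View pics/c4.png

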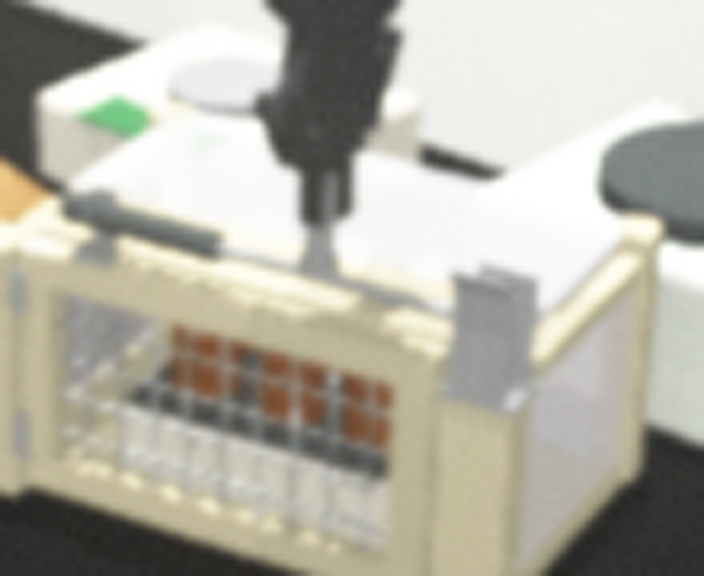

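The barrel is lifted: the rod now shows clear above the gate at about (330,280), the knob is in the pads at (325,215), and the load is about 4 N. Now drawing the bolt.

>>> arm_command(series="3 0 0 0 1;4 0 0 0 1;4 0 0 0 1;4 0 0 0 1;4 0 0 0 1;0 0 0 0 1")

```text
time_s: 23.35
position: [650.5, -17.1, 236.8]
tool_rot: [-3.141, -0.001, 1.781]
ft_force: [-0.0, 1.8, -4.8]
width: 0.186
grip_force: 58.5
```

>>> arm_command(series="4 0 0 0 1;4 0 0 0 1;4 0 0 0 1;4 0 0 0 1;3.5 0 0 0 1;0 0 0 0 1")

```text
time_s: 24.1
position: [646.5, 1.9, 236.8]
tool_rot: [-3.142, -0.001, 1.781]
ft_force: [-0.9, 1.4, -4.6]
width: 0.186
grip_force: 58.5
```

```bash
python3 - <<'E'
from h import *
go(655.9,-38.2,223,1.78)
c,s=np.cos(.21),np.sin(.21);p=state()['position']-[643,21.5,0];k=np.array([c*p[0]+s*p[1],-s*p[0]+c*p[1]]);print('cage knob',k,'wt',state()['wrist_torque'])
v=k-[0,140];r=np.hypot(*v);a0=np.arctan2(-v[0],-v[1]);print('r',r,'a0',a0)
prev=k;w0=1.78
# gate angle g clockwise; knob at hinge + r*(-sin g,-cos g)
G=np.linspace(0,.305,13)
yaw=state()['tool_rot'][2]
for g0,g1 in zip(G[:-1],G[1:]):
    f=lambda g:np.array([-np.sin(a0+g),-np.cos(a0+g)])*r
    d=f(g1)-f(g0); # cage -> tool frame with yaw (tool yaw = cage .21+pi/2-g)
    W=np.array([c*d[0]-s*d[1],s*d[0]+c*d[1]]); y=1.78-g0
    print(round(np.cos(y)*W[0]+np.sin(y)*W[1],2),round(np.sin(y)*W[0]-np.cos(y)*W[1],2),round(np.degrees(g1-g0),2))
E
```

```text
at [646.46   1.87 236.84] [-3.14 -0.    1.78] shift before turn -41.15779247822621 0.8937444706544788 13.8418241198477 | turn 0.029407844512094317 | shift after turn -41.15732833034431 0.9148691533749709
q [-0.36  0.59  0.42  1.55 -0.26  1.06  0.34] t 24.1 f [-0.92  1.37 -4.64] w 0.1864085530569823
cage knob [ -0.71 -19.92] wt [ 0.05 -0.   -0.24]
r 159.92111304802242 a0 0.004443151555435829
0.07 -4.06 1.46
0.07 -4.06 1.46
0.07 -4.06 1.46
0.07 -4.06 1.46
0.07 -4.06 1.46
0.07 -4.06 1.46
0.07 -4.06 1.46
0.07 -4.06 1.46
0.07 -4.06 1.46
0.07 -4.06 1.46
0.07 -4.06 1.46
0.07 -4.06 1.46
```

>>> arm_command(series="0 -4.1 0 1.5 1;0 -4.1 0 1.5 1;0.1 -4.1 0 1.5 1;0 0 0 0 1")

```text
time_s: 24.6
position: [634.3, -1.0, 237.1]
tool_rot: [3.141, 0.0, 1.701]
ft_force: [3.0, 1.0, -4.6]
width: 0.184
grip_force: 58.6
```

>>> arm_command(series="0.1 -4.1 0 1.5 1;0.1 -4.1 0 1.5 1;0.1 -4.1 0 1.5 1;0.1 -4.1 0 1.5 1;0.1 -4.1 0 1.5 1;0.1 -4.1 0 1.5 1;0.1 -4.1 0 1.5 1;0.1 -4.1 0 1.5 1;0.1 -3.5 0 1.2 1;0 0 0 0 1;0 0 0 0 1")

```text
time_s: 25.98
position: [598.3, -1.1, 236.9]
tool_rot: [3.142, 0.0, 1.471]
ft_force: [3.6, -1.4, -4.2]
width: 0.186
grip_force: 58.8
```

```bash
python3 - <<'E'
from h import *
go(600,0,237,1.47)
c,s=np.cos(.21),np.sin(.21);p=state()['position']-[643,21.5,0];k=np.array([c*p[0]+s*p[1],-s*p[0]+c*p[1]]);v=k-[0,140];print('r',np.hypot(*v),'angle',np.arctan2(-v[0],-v[1]))
a=snap('side','s4.png');b=snap('top','t4.png')
cr=lambda im,x,y,w,h:cv2.resize(im[y:y+h,x:x+w],None,fx=5,fy=5,interpolation=cv2.INTER_CUBIC)
cv2.imwrite('pics/c5.png',np.hstack([cr(a,228,125,100,100),cr(b,230,95,60,100)]))
E
```

```text
at [598.26  -1.08 236.91] [3.14 0.   1.47] shift before turn 1.2428558235293294 1.6203251154451415 -0.08867545035843705 | turn 0.07513628568795423 | shift after turn 1.24497960902389 1.6186938719034556
q [-0.45  0.52  0.51  1.69 -0.29  1.01  0.07] t 25.975 f [ 3.62 -1.43 -4.24] w 0.18576614109795356
r 160.25644759609906 angle 0.3071934715823812
```

View pics/c5.png

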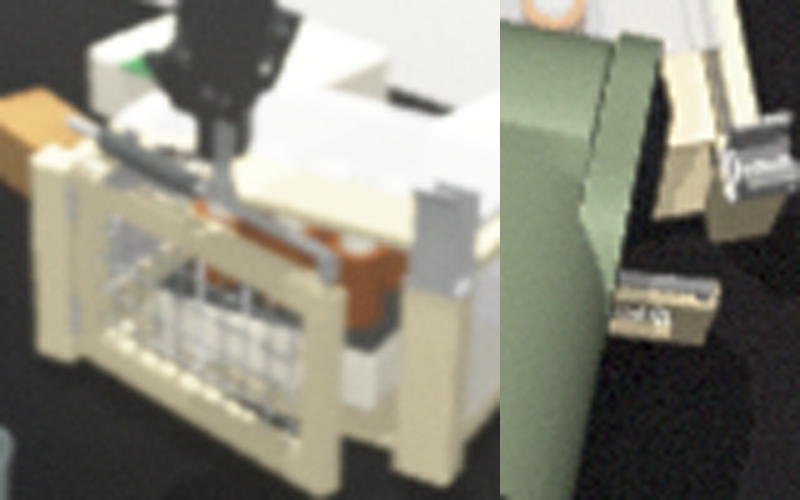

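The gate stands open with its free edge at about (325,290) in the side crop. The nose is clear of the keeper and the knob is still held. The gate angle works out at about 0.30 rad, so I'm handing it in.

```bash
python3 -c "
from station import bot
print(bot.job_done())"
```

```text
the job is handed in; nothing more can be done
None
```

I handed the job in at about 26 s: the scanner's beam was held on the label and the scanner laid back centred on its mat, then the bolt was drawn and the gate swung to about 0.30 rad (roughly 82 mm ajar), still held by the knob. The beam hold and gate angle are worked out from the arm's pose and the measured scene, and no verdict came back.

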